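Close and label a parts carton

TASK

Close the small cardboard carton on the bench: fold its two short dust flaps down flat first, then lift the hanging lid flap up and over and press it down until its black tab snaps under the red catch and it stays shut. When the carton is shut, press the label printer's green button fully down and let it go. Be gentle with the carton, leave it standing where it is, and leave the other things on the bench alone.

Things in the scene. Friction and masses are not known exactly. Their poses are not given: they have to be found in the camera images.
- carton: open cardboard carton, 140 x 140 mm, about 2 kg with the blue clamp packed in it, loose on the bench. Origin: centre of its underside; z up; x points to the wall that carries the lid flap's hinge; the dust flaps are hinged on the +y and -y walls; the catch is on the -x wall. Dust-flap walls are 110 mm high, the other two 115 mm, all 5 mm thick
- lid (a joint): lid flap angle: 0 closed, 1.57 upright, 3.14 lying level outside, more: hanging outside (limit 3.6). Cardboard 140 mm long (hinge to edge) x 140 mm wide x 5 mm, with a black 40 mm wide tab sticking out 5 mm from the middle of its edge. Stays where it is put when open; shut but not caught, it springs up by about 0.7; caught, it stays below 0.03. Snapping in: 10 to 17 N, 25 mm from the edge
- lid_hinge (a point): middle of the lid flap's hinge line, at carton x +70 mm, z 117.5 mm; the line runs along carton y
- lid_edge (a point): middle of the lid flap's free edge (mid-thickness), 140 mm from the hinge line
- dust_a (a joint): angle of the dust flap on the carton's +y wall: 0 folded flat inward, 1.57 upright, more leaning outward (limit 2.4). Cardboard 55 mm long x 126 mm wide x 4 mm; stays where it is put
- dust_a_edge (a point): middle of the free edge of dust flap a; its hinge line is at carton y +70 mm, z 112 mm, along carton x
- dust_b (a joint): the same for the dust flap on the carton's -y wall
- dust_b_edge (a point): middle of the free edge of dust flap b; its hinge line is at carton y -70 mm, z 112 mm, along carton x
- catch_nose (a point): middle of the red spring catch's rounded nose (36 mm wide, radius 4 mm) on the carton's -x wall; it yields outward as the lid's tab is pressed past it and rises 8 mm above the shut lid. The shut lid's top is 120 mm above the carton's underside
- button (a joint): green print button travel: 0 up, 0.006 fully down; spring, about 5 N fully down
- button_top (a point): centre of the top of the green button (28 mm across), about 90 mm above the bench, on the grey label printer (130 x 120 x 70 mm, fixed); it moves with the button
- tape: orange roll, 90 mm across, 45 mm high, a bystander; origin at the centre of its underside
- jar: glass jar with red cap, 60 mm across, 75 mm high, a bystander; origin at the centre of its underside
- screwdriver: screwdriver with red handle, 190 mm long, lying on the bench, a bystander; x along it towards the tip
- tin: small tin with blue label, 60 mm across, 60 mm high, a bystander; origin at the centre of its underside
Things that resemble listed ones, but are neither listed nor needed, are in the scene too. Leave any yellow look-alike of the carton alone.

How it is judged (in metres and radians):
On the way, in this order (a step that is already met when the one before it is completed fails the run):
1. both dust flaps are folded down (within 0.35 rad of flat) while the lid flap is still open (value of joint each of dust_a, dust_b below 0.35 rad and value of joint lid above 1 rad), for 0.2 s.
2. the lid flap is pressed shut, over the dust flaps (value of joint lid below 0.03 rad and value of joint each of dust_a, dust_b below 0.15 rad), for 0.2 s.
3. the printer's green button is pressed fully down (at least 5 mm) (value of joint button above 0.005 m), for 0.05 s.
At the end, for the whole second after the job is handed in: the lid flap is caught shut (within 0.03 rad) over both dust flaps (within 0.15 rad of flat), the button is up again (within 1.5 mm), and the carton stands upright and still within 50 mm of where it started (all of step 2 and value of joint button below 0.0015 m and angle between carton's own z axis and vertical below 0.05 rad and distance of carton from where it was at the start of the episode below 0.05 m and linear speed of carton below 0.01 m/s); the robot touches nothing.
It fails at once if the carton is pressed with more than 80 N (contact force between any of the arm, the fingers and carton above 80 N).
It fails at once if the carton is tipped by more than 0.3 rad (angle between carton's own z axis and vertical above 0.3 rad).
It fails at once if the tape roll, jar, screwdriver or tin is moved by more than 30 mm (distance of any of tape, jar, screwdriver, tin from where it was at the start of the episode above 0.03 m).
It also fails if it takes over 72 s, if anything falls off the work surface, if the arm or the gripper's body presses on something with over 40 N, if the wrist force passes 120 N, or if a joint passes its speed limit or range.

ROBOT

A 6-joint arm with a two-finger parallel gripper is mounted at the origin on the work surface. World frame = base frame: x ahead of the robot, y to its left, z up, the work surface at z = 0. Lengths are in m, angles in degrees, forces in N, time in s.
With the tool pointing down it reaches from about 0.4 to 0.825 m from the base axis. Payload 7 kg.
Tool frame: the origin (TCP) lies on the centre line of the jaws, within the pads' length; the fingertips stand 22 mm ahead of it and the grasp point (between the pads) lies 3 mm ahead of it; z points along the fingers, y is the line along which they close (so a half turn about z gives the same grasp; the last joint's range is limited). The gripper opens to 88 mm and grips with 3 to 60 N. Pads are 19 mm wide; open, the fingers measure 130 mm over their backs; the gripper's body (78 mm by 193 mm) begins 47 mm behind the grasp point.
Start: joints at [80.277, 20.546, 0.682, 0, -70.136, -16.507], TCP at [0.298, 0.605, 0.249] pointing down, gripper open.
Joint ranges: [-176.03, 176.03], [-82.01, 121.73], [-58.28, 71.71], [-173.87, 95.51], [-174.79, -0.11], [-173.66, 173.66]. Speed limits (degrees/s): [136.94, 136.94, 172.46, 180, 180, 180].

INTERFACE

Orientations are given as [roll, pitch, yaw] about the fixed x, y, z axes, in that order (R = Rz(yaw) Ry(pitch) Rx(roll)).
In Python, from plant import get_state, cams, r gives the robot as it stands.
- The arm moves only by the tool apply_moves, never from a script. Its argument "targets" is a list of rows, each an object with "dp": the shift along the world's x, y, z in m, a list of three; "yaw": the turn about the world's z in degrees. In form: [{"dp": [x, y, z], "yaw": yaw}, ...]. A call has 1 to 20 rows; each row is the pose to reach, as a shift and turn from the pose commanded when the call began; what a row does not reach only later rows make up. A row lasts 1/12 s, in which the tool goes at most 41.7 mm and 7.16 degrees, less where a joint would pass 70% of its speed; a pose out of reach is approached as far as the arm can. A call with a gripper value outside its range is refused whole. "grip" is the gripper command: -1 is fully open, 1 is shut, values between are in proportion, set as the call begins (left out, the last holds). The fingers move at their own pace and stop on an object; "squeeze" is the grip in N (left out, the last holds). Time passes only in rows, so rows that repeat a pose let the fingers close. It gives the time, the measured TCP pose, the force, the opening and the grip force at its end, in the units of the state.
- get_state(): the state, without advancing time (a new reading comes with each control period).
- cams.capture(name): name is "scene" or "side" or "wrist"; returns a dict with "image" (480x640x3 uint8, red, green, blue), "range_z" (480x640 float32, m along the optical axis (not along the pixel's ray), 0 where there is no reading), "fx", "fy", "cx", "cy" (pixels), "k1" (the pictures are not rectified: a ray, as slopes to the right and down, at radius r is drawn at 1 + k1 r^2 times it, then the intrinsics apply), "R" (3x3) and "t" (3): a world point X has camera coordinates R X + t; the wrist camera has in their place "T_tool_cam" (4x4, takes a point from camera to tool coordinates, whose origin is the TCP and whose axes are the flange's). Camera axes: x right, y down, z forward; pixel columns grow to the right and rows downward; lengths in m; the calibration is good to about 2 mm. A picture is of the moment at which its call begins: read the wrist's pose just before it.
- r.close_job(): hands the job in; it is judged then, once.
The state is a dict: "time_s": time; "joints": joint angles; "qd": joint speeds; "joint_torque": joint torques, N m; "tcp_pos": TCP position; "eef_rot": TCP orientation; "contact_force": force on the tool from outside, world axes, zero at the start; "moment": the same for the moment, N m; "gripper_width": finger opening in m; "gripper_force": force on a finger pad.
Only numpy, scipy, OpenCV 4.12 (cv2) and the standard library are available. Lean on these libraries where they do the work, as an engineer would, in place of code of your own. Each camera call takes 0.05 s, during which the arm holds its last target. There are 200 camera calls.

## Working session

There is one attempt and no reset: what is moved stays moved. The work goes in short steps, Python scripts to look and compute and a tool call to move; the robot and the scene stay as the last step left them, time stands still between calls to the robot, and variables do not carry over. Pictures are saved under pics/ and viewed, at most 10 in all, crops included, and the job is handed in when it is done.

Besides the shell and the picture viewer there is one more tool, called after "Emit:" by a JSON object that holds its "method" and its "body", one argument or row to a line. apply_moves: Moves the arm, as the interface text tells. Its arguments: {"type":"object","properties":{"targets":{"type":"array","items":{"type":"object","properties":{"dp":{"type":"array","items":{"type":"number"}},"yaw":{"type":"number"}}}},"grip":{"type":"number"},"squeeze":{"type":"number"}},"required":["targets"]}

```bash
mkdir -p pics; ls; cat > h.py <<'E'
import numpy as np, cv2
from plant import get_state, cams, r
def cap(n):
    s=get_state(); c=cams.capture(n)
    if n=='wrist':
        from scipy.spatial.transform import Rotation as Ro
        T=np.eye(4); T[:3,:3]=Ro.from_euler('xyz',s['eef_rot'],degrees=True).as_matrix(); T[:3,3]=s['tcp_pos']
        M=np.linalg.inv(T@np.array(c['T_tool_cam'])); c['R']=M[:3,:3]; c['t']=M[:3,3]
    c['R']=np.array(c['R']); c['t']=np.array(c['t']); return c
def rays(c,uv):
    K=np.array([[c['fx'],0,c['cx']],[0,c['fy'],c['cy']],[0,0,1]],float)
    p=cv2.undistortPoints(np.array(uv,float).reshape(-1,1,2),K,np.array([c['k1'],0,0,0],float)).reshape(-1,2)
    return np.c_[p,np.ones(len(p))]
def cloud(c):
    v,u=np.mgrid[:480,:640]; d=rays(c,np.c_[u.ravel(),v.ravel()])
    P=(d*c['range_z'].reshape(-1,1)-c['t'])@c['R']; P=P.reshape(480,640,3); P[c['range_z']==0]=np.nan; return P
def plane(c,uv,z):
    d=rays(c,uv)@c['R']; o=-c['R'].T@c['t']; return o+d*((z-o[2])/d[:,2])[:,None]
def save(n,im): cv2.imwrite('pics/'+n,im[...,::-1])
E
python3 - <<'E'
from h import *
print(get_state())
a=cap('scene'); b=cap('side')
save('a.png',a['image']); save('b.png',b['image'])
for c in(a,b): print((-c['R'].T@c['t']).round(3), c['k1'],c['fx'])
E
```

```text
pics
{'time_s': 0.0, 'joints': array([ 8.02766265e+01,  2.05900919e+01,  6.35054004e-01, -1.91414714e-02,
       -7.01359806e+01, -1.65066525e+01]), 'qd': array([ 0.06853361,  0.05142129, -0.10397143,  0.08183256, -0.04224506,
       -0.08300037]), 'joint_torque': array([ 3.32790805e-04, -5.82724142e+01,  2.93051970e+01,  6.99717790e+00,
        6.76054580e-03, -1.58779017e-04]), 'tcp_pos': array([0.29816483, 0.60508362, 0.24765062]), 'eef_rot': array([ 1.79907620e+02, -8.61035901e-03, -2.62365375e+01]), 'contact_force': array([0.00272494, 0.31314106, 1.02372201]), 'moment': array([ 0.00698587,  0.04227284, -0.03135894]), 'gripper_force': 0.0, 'gripper_width': 0.08722394815523773}
[1.286 0.117 0.625] -0.08508485239741206 457.3439902337049
[ 0.376 -0.835  0.883] 0.04742644521029463 602.1483529028646
```

View pics/a.png

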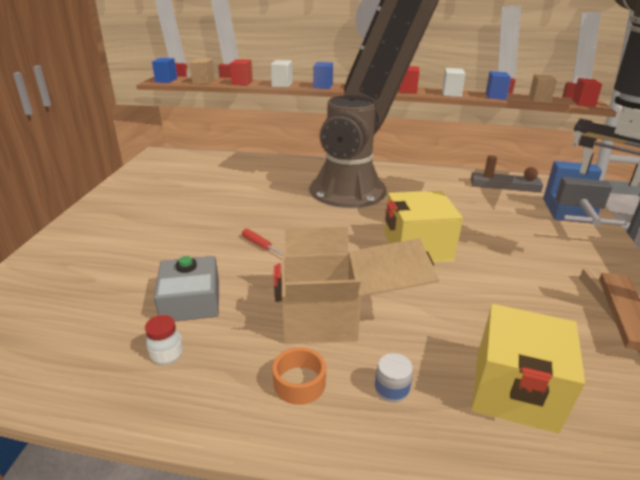

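View pics/b.png

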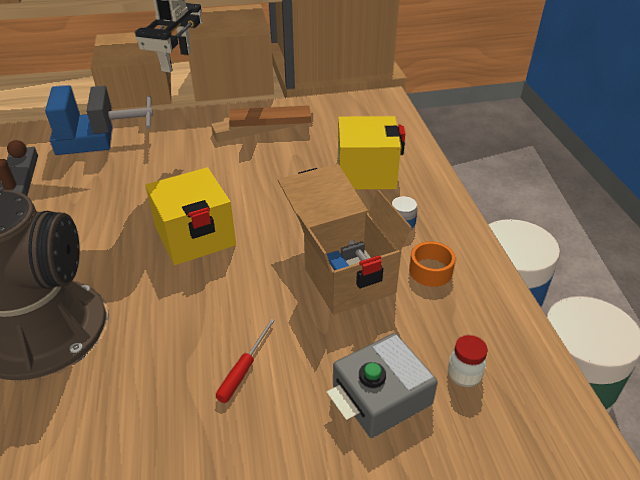

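The scene view shows the open brown carton at (320,300), its red catch at (278,283), and its lid flap out to the right at (395,268). The green button is at (186,264). In the side view the catch is at (370,268), the lid at (320,180), the right dust flap at (392,215) and the button at (373,370).

Candidates for the carton, as scene pixels: brown open one (320,300), yellow (425,225), yellow (530,365). I choose the brown one, since the yellow two are look-alikes. The only green button is at (186,264).

```bash
cat > m.py <<'E'
from h import *
a=cap('scene'); b=cap('side')
save('c.png',np.hstack([cv2.resize(a['image'][210:360,230:450],None,fx=1.8,fy=1.8),cv2.resize(b['image'][150:330,260:430],(255,270))]))
for n,c in(('scene',a),('side',b)):
    P=cloud(c); h=cv2.cvtColor(c['image'],cv2.COLOR_RGB2HSV); H,S,V=[h[...,i].astype(int) for i in range(3)]
    for nm,m in(('green',(H>45)&(H<80)&(S>120)),('red',((H<6)|(H>174))&(S>170)),('orange',(H>7)&(H<14)&(S>210)),('blue',(H>100)&(H<125)&(S>120))):
        k,l,s,ce=cv2.connectedComponentsWithStats(m.astype(np.uint8))
        for i in range(1,k):
            if s[i,4]>25:
                q=P[l==i]; 
                if np.nanmedian(q[:,0])>0.2: print(n,nm,ce[i].round(0),s[i,4],np.nanmedian(q,0).round(3),np.nanmin(q,0).round(3),np.nanmax(q,0).round(3))
E
python3 m.py
```

```text
scene red [391. 208.] 64 [0.33  0.135 0.121] [0.302 0.129 0.1  ] [0.338 0.144 0.125]
scene red [252. 237.] 85 [ 0.351 -0.202  0.018] [ 0.331 -0.227  0.011] [ 0.381 -0.161  0.025]
scene red [277. 273.] 32 [ 0.629 -0.066  0.123] [ 0.61  -0.072  0.119] [ 0.637 -0.061  0.126]
scene red [160. 327.] 474 [ 0.752 -0.25   0.072] [ 0.726 -0.275  0.062] [ 0.773 -0.227  0.076]
scene red [535. 379.] 457 [0.81  0.358 0.12 ] [0.79  0.339 0.095] [0.816 0.379 0.127]
scene blue [  8. 453.] 523 [ 0.688 -0.949 -0.645] [ 0.629 -0.955 -0.684] [ 0.743 -0.942 -0.565]
side green [372. 371.] 245 [ 0.568 -0.282  0.093] [ 0.555 -0.292  0.082] [ 0.582 -0.266  0.097]
side red [402. 132.] 77 [0.806 0.349 0.125] [ 0.796  0.337 -0.001] [0.884 0.552 0.133]
side red [200. 217.] 321 [0.319 0.131 0.117] [0.296 0.121 0.093] [0.337 0.153 0.131]
side red [371. 265.] 292 [ 0.619 -0.073  0.121] [ 0.597 -0.082  0.097] [ 0.64  -0.06   0.133]
side red [471. 349.] 738 [ 0.745 -0.259  0.075] [ 0.721 -0.282  0.062] [ 0.773 -0.229  0.082]
side red [234. 378.] 744 [ 0.349 -0.201  0.023] [ 0.316 -0.239 -0.001] [ 0.386 -0.154  0.031]
side orange [431. 264.] 1268 [ 0.772 -0.008  0.028] [ 0.727 -0.045  0.001] [0.816 0.045 0.051]
side blue [594.  77.] 15270 [ 2.045  1.384 -0.383] [ 2.024  0.871 -0.667] [ 2.071e+00  1.955e+00 -2.000e-03]
side blue [412. 222.] 49 [0.773 0.134 0.03 ] [0.759 0.128 0.011] [0.782 0.142 0.04 ]
side blue [336. 260.] 243 [0.576 0.019 0.054] [ 0.561 -0.008  0.046] [0.595 0.046 0.059]
side blue [540. 292.] 214 [ 1.353  0.379 -0.562] [ 1.303  0.364 -0.649] [ 1.385  0.399 -0.523]
```

View pics/c.png

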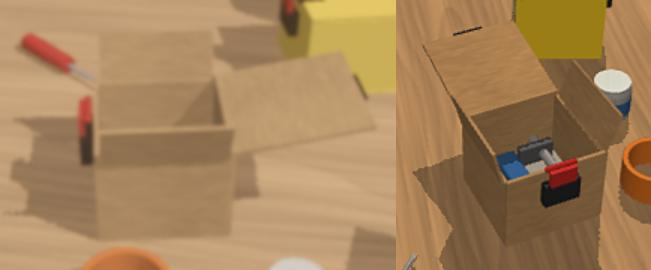

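The crop confirms it: the brown carton has its red catch at the left, the lid lying out to the right, the near dust flap leaning outward and the far one about upright. The next step is to fit planes.

```bash
cat > m2.py <<'E'
from h import *
def brown(c):
    P=cloud(c);h=cv2.cvtColor(c['image'],cv2.COLOR_RGB2HSV); 
    m=(h[...,0]<22)&(h[...,0]>7)&(P[...,2]>0.012)&(P[...,0]>.46)&(P[...,0]<.85)&(P[...,1]>-.12)&(P[...,1]<.3)
    return P,m
def pf(q):
    q=q.copy()
    for _ in range(4):
        c=q.mean(0); n=np.linalg.svd(q-c,full_matrices=False)[2][2]; d=np.abs((q-c)@n); q=q[d<max(2*np.median(d),.002)]
    return c,n,len(q),d.std()
if __name__=='__main__':
    b=cap('side');P,m=brown(b); a=cap('scene');Pa,ma=brown(a)
    w=m&(P[...,2]>.02)&(P[...,2]<.085)&(P[...,1]<-.03); c,n,k,s=pf(P[w]); print('catch wall',c.round(4),n.round(4),k,s)
    q=P[w];print('x range',np.percentile(q[:,0],[1,99]).round(3))
    w=ma&(Pa[...,2]>.02)&(Pa[...,2]<.085)&(Pa[...,0]>.66)&(Pa[...,1]<.09); c,n,k,s=pf(Pa[w]); print('near wall',c.round(4),n.round(4),k,s)
    q=Pa[w];print('y range',np.percentile(q[:,1],[1,99]).round(3))
    def sl(nm,P,m):
        q=P[m&(P[...,2]>.105)]
        print(nm,len(q))
        for y0 in np.arange(-.08,.25,.03):
            t=q[(q[:,1]>y0)&(q[:,1]<y0+.03)]
            H,xe=np.histogram(t[:,0],np.arange(.46,.8,.02))
            print(round(y0,2),[(round(xe[i],2),int(H[i]),round(float(np.median(t[(t[:,0]>=xe[i])&(t[:,0]<xe[i+1]),2])),3)) for i in range(len(H)) if H[i]>4])
    sl('side',P,m); sl('scene',Pa,ma)
E
python3 m2.py
```

```text
catch wall [ 0.6351 -0.0572  0.0472] [ 0.1709 -0.985   0.0254] 1164 0.0015323890557154703
x range [0.54  0.798]
near wall [0.7464 0.0046 0.0414] [-0.1128  0.0023 -0.9936] 1567 0.0035000011022934324
y range [-0.041  0.056]
side 5793
-0.08 [(np.float64(0.52), 87, 0.152), (np.float64(0.54), 81, 0.114), (np.float64(0.56), 62, 0.113), (np.float64(0.58), 62, 0.114), (np.float64(0.6), 11, 0.11), (np.float64(0.64), 34, 0.112), (np.float64(0.66), 5, 0.114)]
-0.05 [(np.float64(0.52), 101, 0.149), (np.float64(0.64), 19, 0.115), (np.float64(0.66), 77, 0.111), (np.float64(0.68), 203, 0.133), (np.float64(0.7), 11, 0.161)]
-0.02 [(np.float64(0.5), 44, 0.162), (np.float64(0.52), 44, 0.129), (np.float64(0.66), 102, 0.113), (np.float64(0.68), 238, 0.144)]
0.01 [(np.float64(0.5), 72, 0.154), (np.float64(0.52), 9, 0.115), (np.float64(0.66), 205, 0.122), (np.float64(0.68), 131, 0.154)]
0.04 [(np.float64(0.5), 32, 0.142), (np.float64(0.52), 48, 0.115), (np.float64(0.54), 57, 0.114), (np.float64(0.56), 45, 0.111), (np.float64(0.64), 29, 0.111), (np.float64(0.66), 252, 0.135), (np.float64(0.68), 31, 0.161)]
[... 2910 characters left out ...]
(0.56), 101, 0.125), (np.float64(0.58), 110, 0.125), (np.float64(0.6), 116, 0.124), (np.float64(0.62), 138, 0.123), (np.float64(0.64), 22, 0.12)]
0.16 [(np.float64(0.48), 48, 0.134), (np.float64(0.5), 84, 0.134), (np.float64(0.52), 96, 0.133), (np.float64(0.54), 104, 0.132), (np.float64(0.56), 105, 0.131), (np.float64(0.58), 117, 0.13), (np.float64(0.6), 116, 0.129), (np.float64(0.62), 102, 0.128)]
0.19 [(np.float64(0.48), 14, 0.138), (np.float64(0.5), 32, 0.137), (np.float64(0.52), 52, 0.137), (np.float64(0.54), 83, 0.137), (np.float64(0.56), 101, 0.136), (np.float64(0.58), 109, 0.135), (np.float64(0.6), 111, 0.136), (np.float64(0.62), 68, 0.134)]
0.22 [(np.float64(0.6), 26, 0.139)]
0.25 []
```

```bash
cat > m3.py <<'E'
from m2 import *
yaw=np.radians(99.84); ex=np.array([np.cos(yaw),np.sin(yaw),0]); ey=np.array([-np.sin(yaw),np.cos(yaw),0])
O=np.array([.6351,-.0572,0])
def run(names=('side','scene'),sv=None):
  for nm in names:
    c=cap(nm); P,m=brown(c)
    if sv: save(sv+nm+'.png',c['image'])
    q=P[m]-O; X=q@ex-.07; Y=q@ey; Z=q[:,2]; Q=np.c_[X,Y,Z]
    t=Q[(X>-.06)&(X<.05)&(Z>.118)]
    for f,k in(('a',t[:,1]>0.02),('b',t[:,1]<-.02)):
        if k.sum()<50: print(f,'none');continue
        ce,n,N,s=pf(t[k]); 
        zz=[.112,.16]; print(nm,'dust',f,'n',n.round(3),N,'Y at z.112',round(ce[1]+(ce[2]-.112)*n[2]/n[1],4),'tilt from vert deg',np.degrees(np.arctan2(n[2],n[1])).round(1),'X rng',np.percentile(t[k][:,0],[1,99]).round(3),'zmax',np.percentile(t[k][:,2],99).round(3), 'Yaw',np.degrees(np.arctan(n[0]/n[1])).round(1))
    k=(X>.085)&(Z>.1)&(np.abs(Y+.0)<.12)
    if k.sum()>50:
        ce,n,N,s=pf(Q[k]); print(nm,'lid n',n.round(3),'z at X.07',round(ce[2]-(.07-ce[0])*n[0]/n[2],4),'slope',round(-n[0]/n[2],3),'Xmax',np.percentile(Q[k][:,0],[99.5]).round(3),'Y',np.percentile(Q[k][:,1],[1,99]).round(3))
if __name__=='__main__': run()
E
python3 m3.py
```

```text
side dust a n [-0.057  0.976 -0.21 ] 264 Y at z.112 0.0964 tilt from vert deg -12.2 X rng [-0.059  0.049] zmax 0.167 Yaw -3.4
side dust b n [ 0.055 -0.946 -0.32 ] 749 Y at z.112 -0.0485 tilt from vert deg -161.3 X rng [-0.059  0.049] zmax 0.165 Yaw -3.3
side lid n [ 0.185  0.01  -0.983] z at X.07 0.1164 slope 0.188 Xmax [0.21] Y [-0.039  0.101]
scene dust a n [-0.056  0.969 -0.241] 954 Y at z.112 0.0944 tilt from vert deg -14.0 X rng [-0.058  0.049] zmax 0.161 Yaw -3.3
scene dust b n [ 0.055 -0.95  -0.309] 905 Y at z.112 -0.0526 tilt from vert deg -162.0 X rng [-0.055  0.049] zmax 0.16 Yaw -3.3
scene lid n [ 0.189  0.009 -0.982] z at X.07 0.1119 slope 0.192 Xmax [0.211] Y [-0.04   0.101]
```

```bash
sed -i 's/99.84/103.15/' m3.py; python3 m3.py; python3 - <<'E'
from m3 import *
for nm in('side','scene'):
    c=cap(nm);P,m=brown(c);Q=P[m]-O;X=Q@ex-.07;Y=Q@ey;Z=Q[:,2]
    if nm=='side':
        k=(X<-.03)&(Z>.02)&(Z<.085)&(Y>-.03)&(Y<.08)
        t=np.c_[X,Y,Z][k];ce,n,N,s=pf(t);print('wall',ce.round(4),n.round(4),N,s)
    k=(X>.09)&(Z>.11)
    for x0 in(.1,.13,.16,.19): 
        t=Y[k&(abs(X-x0)<.005)];print(nm,x0,np.percentile(t,[2,98]).round(4))
    t=X[k&(abs(Y-.03)<.05)]; print('Xend',np.sort(t)[-5:].round(4),np.percentile(t,99).round(4))
E
```

```text
side dust a n [ 0.001 -0.979  0.204] 271 Y at z.112 0.0928 tilt from vert deg 168.2 X rng [-0.059  0.049] zmax 0.167 Yaw -0.1
side dust b n [ 0.001 -0.947 -0.321] 742 Y at z.112 -0.0522 tilt from vert deg -161.3 X rng [-0.059  0.049] zmax 0.165 Yaw -0.1
side lid n [-0.185 -0.001  0.983] z at X.07 0.1161 slope 0.188 Xmax [0.21] Y [-0.05   0.088]
scene dust a n [ 0.002 -0.972  0.236] 945 Y at z.112 0.0906 tilt from vert deg 166.4 X rng [-0.059  0.049] zmax 0.161 Yaw -0.1
scene dust b n [ 0.    -0.951 -0.31 ] 939 Y at z.112 -0.0563 tilt from vert deg -162.0 X rng [-0.059  0.049] zmax 0.16 Yaw -0.0
scene lid n [ 0.188 -0.003 -0.982] z at X.07 0.1117 slope 0.191 Xmax [0.212] Y [-0.051  0.088]
wall [-0.0683  0.0305  0.047 ] [ 0.9999 -0.0022  0.0099] 732 0.0005207438356976035
side 0.1 [-0.0496  0.0804]
side 0.13 [-0.0491  0.0875]
side 0.16 [-0.0487  0.0855]
side 0.19 [-0.0467  0.0864]
Xend [0.2121 0.2125 0.2139 0.2141 0.2176] 0.2095
scene 0.1 [-0.0506  0.0858]
scene 0.13 [-0.0505  0.086 ]
scene 0.16 [-0.049   0.0865]
scene 0.19 [-0.0499  0.0864]
Xend [0.2134 0.214  0.2142 0.2147 0.2152] 0.2111
```

Carton centre comes out at about (0.601, 0.008) with yaw about 103.2°. Dust flap a leans about 13° outward and b about 18°. The lid rises outward at about 11°. I'll move to the outside of flap a.

Emit:
{"method": "apply_moves", "body": {
  "targets": [
    {"dp": [0.012, -0.038, 0], "yaw": 2.4},
    {"dp": [0.025, -0.077, 0], "yaw": 4.8},
    {"dp": [0.037, -0.115, 0], "yaw": 7.2},
    {"dp": [0.05, -0.154, 0], "yaw": 9.6},
    {"dp": [0.062, -0.192, 0], "yaw": 12},
    {"dp": [0.074, -0.231, 0], "yaw": 14.4},
    {"dp": [0.087, -0.27, 0], "yaw": 17},
    {"dp": [0.099, -0.31, 0], "yaw": 19.5},
    {"dp": [0.112, -0.348, 0], "yaw": 22},
    {"dp": [0.124, -0.387, 0], "yaw": 24.5},
    {"dp": [0.136, -0.425, 0], "yaw": 27},
    {"dp": [0.149, -0.464, 0], "yaw": 29.5},
    {"dp": [0.161, -0.502, 0], "yaw": 32},
    {"dp": [0.174, -0.54, 0], "yaw": 34.5},
    {"dp": [0.186, -0.58, 0], "yaw": 37},
    {"dp": [0.197, -0.621, 0], "yaw": 39.4},
    {"dp": [0.197, -0.621, 0], "yaw": 39.4},
    {"dp": [0.197, -0.621, 0], "yaw": 39.4},
    {"dp": [0.197, -0.621, 0], "yaw": 39.4}
  ],
  "grip": 1,
  "squeeze": 20
}}

```text
time_s: 2.18
tcp_pos: [0.4953, -0.0159, 0.2486]
eef_rot: [-180.0, -0.0, 13.1]
contact_force: [-0.2, 0.5, -0.1]
gripper_width: 0.0006
gripper_force: 0.0
```

Emit:
{"method": "apply_moves", "body": {
  "targets": [
    {"dp": [0, 0, -0.03]},
    {"dp": [0, 0, -0.06]},
    {"dp": [0, 0, -0.084]},
    {"dp": [0.01, 0.0023, -0.084]},
    {"dp": [0.02, 0.0046, -0.084]},
    {"dp": [0.03, 0.007, -0.084]},
    {"dp": [0.038, 0.0088, -0.082]},
    {"dp": [0.046, 0.0107, -0.079]},
    {"dp": [0.053, 0.0123, -0.079]},
    {"dp": [0.058, 0.0135, -0.084]},
    {"dp": [0.061, 0.0142, -0.09]},
    {"dp": [0.064, 0.0149, -0.096]},
    {"dp": [0.065, 0.0152, -0.102]},
    {"dp": [0.065, 0.0152, -0.107]},
    {"dp": [0.065, 0.0152, -0.11]},
    {"dp": [0.065, 0.0152, -0.111]},
    {"dp": [0.065, 0.0152, -0.111]}
  ]
}}

```text
$.targets[0]: bad value
```

```bash
python3 -c "
from m3 import *
run(sv='d_')"
```

```text
side dust a n [-0.947  0.307 -0.095] 3448 Y at z.112 0.0133 tilt from vert deg -17.2 X rng [-0.049  0.036] zmax 0.598 Yaw -72.0
side dust b n [-0.001 -0.945 -0.328] 755 Y at z.112 -0.0519 tilt from vert deg -160.9 X rng [-0.059  0.049] zmax 0.165 Yaw 0.0
side lid n [-0.186  0.003  0.983] z at X.07 0.1161 slope 0.189 Xmax [0.208] Y [-0.051  0.088]
scene dust a n [ 0.014 -0.999 -0.037] 7925 Y at z.112 0.1022 tilt from vert deg -177.9 X rng [-0.055  0.048] zmax 0.567 Yaw -0.8
scene dust b n [ 0.    -0.95  -0.313] 935 Y at z.112 -0.0563 tilt from vert deg -161.8 X rng [-0.059  0.049] zmax 0.16 Yaw -0.0
scene lid n [ 0.727  0.673 -0.133] z at X.07 -0.2009 slope 5.486 Xmax [0.211] Y [-0.051  0.119]
```

View pics/d_side.png

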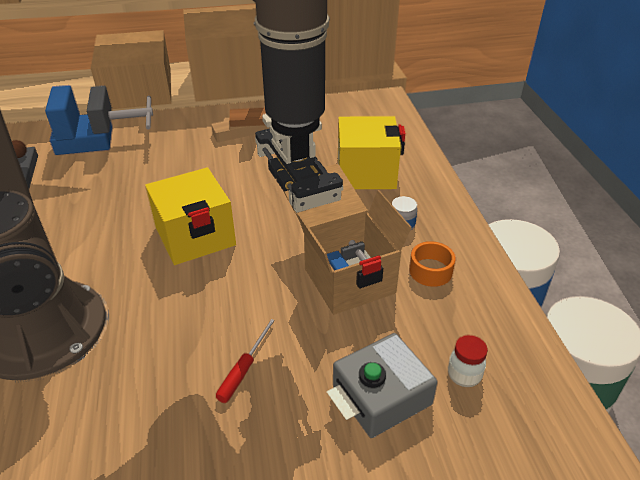

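The call was refused because yaw is required, so nothing moved. The picture shows the gripper waiting at about (305,190), outside flap a. I'll send it again with yaw.

Emit:
{"method": "apply_moves", "body": {
  "targets": [
    {"dp": [0, 0, -0.03], "yaw": 0},
    {"dp": [0, 0, -0.06], "yaw": 0},
    {"dp": [0, 0, -0.084], "yaw": 0},
    {"dp": [0.01, 0.0023, -0.084], "yaw": 0},
    {"dp": [0.02, 0.0046, -0.084], "yaw": 0},
    {"dp": [0.03, 0.007, -0.084], "yaw": 0},
    {"dp": [0.038, 0.0088, -0.082], "yaw": 0},
    {"dp": [0.046, 0.0107, -0.079], "yaw": 0},
    {"dp": [0.053, 0.0123, -0.079], "yaw": 0},
    {"dp": [0.058, 0.0135, -0.084], "yaw": 0},
    {"dp": [0.061, 0.0142, -0.09], "yaw": 0},
    {"dp": [0.064, 0.0149, -0.096], "yaw": 0},
    {"dp": [0.065, 0.0152, -0.102], "yaw": 0},
    {"dp": [0.065, 0.0152, -0.107], "yaw": 0},
    {"dp": [0.065, 0.0152, -0.11], "yaw": 0},
    {"dp": [0.065, 0.0152, -0.111], "yaw": 0},
    {"dp": [0.065, 0.0152, -0.111], "yaw": 0}
  ]
}}

```text
time_s: 3.7
tcp_pos: [0.5598, -0.0005, 0.1371]
eef_rot: [180.0, 0.1, 13.2]
contact_force: [-0.3, 0.2, -1.1]
gripper_width: 0.0004
gripper_force: 0.0
```

```bash
python3 -c "
from m3 import *
run(('side',),sv='e_')"
```

```text
side dust a n [ 0.842 -0.539  0.024] 6614 Y at z.112 0.0646 tilt from vert deg 177.5 X rng [-0.048  0.045] zmax 0.559 Yaw -57.4
side dust b n [ 0.002 -0.944 -0.329] 750 Y at z.112 -0.0519 tilt from vert deg -160.8 X rng [-0.059  0.048] zmax 0.164 Yaw -0.1
side lid n [-0.915  0.386 -0.115] z at X.07 0.7659 slope -7.948 Xmax [0.208] Y [-0.05  0.12]
```

View pics/e_side.png

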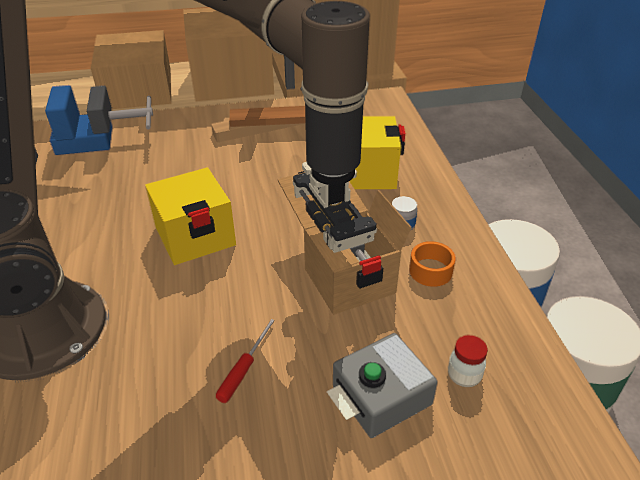

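Tip is at z 0.115 on flap a, so it should be flat. I'll lift and cross to the outside of flap b.

Emit:
{"method": "apply_moves", "body": {
  "targets": [
    {"dp": [0, 0, 0.03], "yaw": 0},
    {"dp": [0, 0, 0.06], "yaw": 0},
    {"dp": [0, 0, 0.09], "yaw": 0},
    {"dp": [0.03, 0.007, 0.112], "yaw": 0},
    {"dp": [0.06, 0.0135, 0.112], "yaw": 0},
    {"dp": [0.09, 0.02, 0.112], "yaw": 0},
    {"dp": [0.12, 0.027, 0.112], "yaw": 0},
    {"dp": [0.151, 0.034, 0.112], "yaw": 0},
    {"dp": [0.151, 0.034, 0.112], "yaw": 0},
    {"dp": [0.151, 0.034, 0.112], "yaw": 0}
  ]
}}

```text
time_s: 4.58
tcp_pos: [0.712, 0.0339, 0.2478]
eef_rot: [180.0, 0.1, 13.2]
contact_force: [-0.6, -0.3, -1.0]
gripper_width: 0.0006
gripper_force: 0.0
```

Emit:
{"method": "apply_moves", "body": {
  "targets": [
    {"dp": [0, 0, -0.03], "yaw": 0},
    {"dp": [0, 0, -0.06], "yaw": 0},
    {"dp": [0, 0, -0.084], "yaw": 0},
    {"dp": [-0.01, -0.0023, -0.084], "yaw": 0},
    {"dp": [-0.02, -0.0046, -0.084], "yaw": 0},
    {"dp": [-0.03, -0.007, -0.084], "yaw": 0},
    {"dp": [-0.038, -0.0088, -0.083], "yaw": 0},
    {"dp": [-0.046, -0.0107, -0.081], "yaw": 0},
    {"dp": [-0.053, -0.0123, -0.079], "yaw": 0},
    {"dp": [-0.059, -0.0138, -0.079], "yaw": 0},
    {"dp": [-0.064, -0.015, -0.084], "yaw": 0},
    {"dp": [-0.067, -0.0157, -0.09], "yaw": 0},
    {"dp": [-0.07, -0.0164, -0.096], "yaw": 0},
    {"dp": [-0.071, -0.0166, -0.102], "yaw": 0},
    {"dp": [-0.071, -0.0166, -0.107], "yaw": 0},
    {"dp": [-0.071, -0.0166, -0.11], "yaw": 0},
    {"dp": [-0.071, -0.0166, -0.111], "yaw": 0},
    {"dp": [-0.071, -0.0166, -0.111], "yaw": 0}
  ]
}}

```text
time_s: 6.08
tcp_pos: [0.6403, 0.0171, 0.1378]
eef_rot: [180.0, 0.1, 13.2]
contact_force: [-0.1, 0.4, 0.2]
gripper_width: 0.0005
gripper_force: 0.0
```

Emit:
{"method": "apply_moves", "body": {
  "targets": [
    {"dp": [0, 0, 0.03], "yaw": 0},
    {"dp": [0, 0, 0.06], "yaw": 0},
    {"dp": [0, 0, 0.09], "yaw": 0},
    {"dp": [-0.015, 0.037, 0.112], "yaw": 0},
    {"dp": [-0.03, 0.074, 0.112], "yaw": 0},
    {"dp": [-0.045, 0.11, 0.112], "yaw": 0},
    {"dp": [-0.06, 0.147, 0.112], "yaw": 0},
    {"dp": [-0.076, 0.184, 0.112], "yaw": 0},
    {"dp": [-0.095, 0.23, 0.112], "yaw": 0},
    {"dp": [-0.095, 0.23, 0.112], "yaw": 0},
    {"dp": [-0.095, 0.23, 0.112], "yaw": 0},
    {"dp": [-0.095, 0.23, 0.112], "yaw": 0}
  ]
}}

```text
time_s: 7.08
tcp_pos: [0.5452, 0.2478, 0.2507]
eef_rot: [-180.0, -0.0, 13.3]
contact_force: [-0.0, -1.3, -0.8]
gripper_width: 0.0006
gripper_force: 0.0
```

```bash
python3 -c "
from m3 import *
run(('side',),sv='f_')
c=cap('side');P,m=brown(c);Q=P[m]-O;X=Q@ex-.0715;Y=Q@ey-.0187;Z=Q[:,2]
for y in np.arange(-.065,.07,.01):
  t=Z[(abs(Y-y)<.005)&(abs(X)<.05)]; print(round(y,3),len(t),np.median(t).round(3),end='; ')
a=cap('scene'); save('f2.png',np.hstack([cv2.resize(a['image'][200:350,230:450],None,fx=1.8,fy=1.8),cv2.resize(c['image'][150:330,260:430],(255,270))]))
"
```

```text
a none
side dust b n [ 0.001  0.01  -1.   ] 52 Y at z.112 -0.6992 tilt from vert deg -89.4 X rng [-0.057  0.046] zmax 0.12 Yaw 8.5
side lid n [ 0.459 -0.887 -0.045] z at X.07 -0.9024 slope 10.213 Xmax [0.294] Y [-0.049  0.087]
-0.065 185 0.115; -0.055 172 0.116; -0.045 175 0.116; -0.035 223 0.116; -0.025 238 0.116; -0.015 123 0.116; -0.005 0 nan; 0.005 0 nan; 0.015 109 0.116; 0.025 170 0.115; 0.035 192 0.116; 0.045 178 0.116; 0.055 190 0.115; 0.065 881 0.077;
  return _methods._mean(a, axis=axis, dtype=dtype,
  ret = ret.dtype.type(ret / rcount)
```

View pics/f2.png

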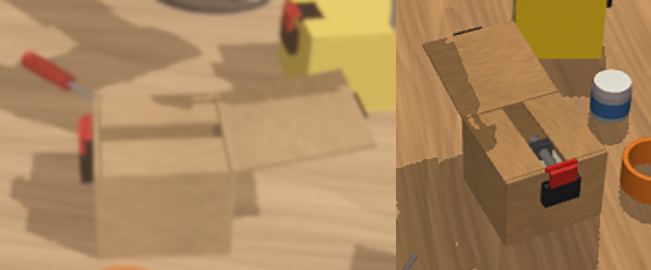

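Both dust flaps are flat: the tops read about 0.116, and the clamp sits between them. The lid is untouched at the right. Next I push its edge up along an arc, checking early.

Emit:
{"method": "apply_moves", "body": {
  "targets": [
    {"dp": [0, 0, -0.035], "yaw": 0},
    {"dp": [0, 0, -0.07], "yaw": 0},
    {"dp": [0, 0, -0.1055], "yaw": 0},
    {"dp": [0.002, -0.008, -0.1055], "yaw": 0},
    {"dp": [0.0038, -0.0163, -0.1055], "yaw": 0},
    {"dp": [0.0043, -0.0182, -0.098], "yaw": 0},
    {"dp": [0.0048, -0.02, -0.09], "yaw": 0},
    {"dp": [0.0052, -0.0221, -0.0836], "yaw": 0},
    {"dp": [0.006, -0.0255, -0.076], "yaw": 0},
    {"dp": [0.0068, -0.029, -0.068], "yaw": 0},
    {"dp": [0.0076, -0.0325, -0.0607], "yaw": 0},
    {"dp": [0.0087, -0.037, -0.0535], "yaw": 0},
    {"dp": [0.0098, -0.042, -0.0465], "yaw": 0},
    {"dp": [0.0109, -0.0466, -0.04], "yaw": 0},
    {"dp": [0.0109, -0.0466, -0.04], "yaw": 0}
  ]
}}

```text
time_s: 8.48
tcp_pos: [0.5574, 0.2011, 0.2138]
eef_rot: [-179.9, -0.3, 13.2]
contact_force: [-1.9, 7.9, 6.7]
gripper_width: 0.0006
gripper_force: 4.3
```

```bash
python3 -c "
from m3 import *
c=cap('scene');a=cap('side')
save('g.png',np.hstack([cv2.resize(c['image'][150:350,230:450],None,fx=1.8,fy=1.8),cv2.resize(a['image'][80:330,230:430],(288,360))]))
print(get_state()['contact_force'])"
```

```text
[-1.38321959  8.35207911  5.87671989]
```

View pics/g.png

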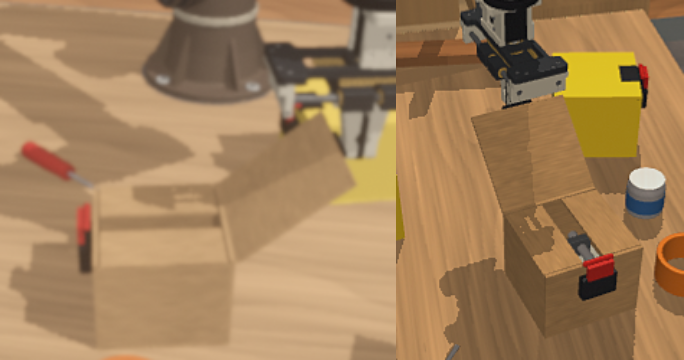

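The lid is up at about 45° with only about 8 N on the finger. Continuing to upright.

Emit:
{"method": "apply_moves", "body": {
  "targets": [
    {"dp": [0.002, -0.008, 0.009], "yaw": 0},
    {"dp": [0.004, -0.0165, 0.018], "yaw": 0},
    {"dp": [0.0061, -0.026, 0.0255], "yaw": 0},
    {"dp": [0.0083, -0.036, 0.0324], "yaw": 0},
    {"dp": [0.0097, -0.0415, 0.0353], "yaw": 0},
    {"dp": [0.011, -0.047, 0.038], "yaw": 0},
    {"dp": [0.0123, -0.0525, 0.0407], "yaw": 0},
    {"dp": [0.0136, -0.058, 0.043], "yaw": 0},
    {"dp": [0.015, -0.064, 0.045], "yaw": 0},
    {"dp": [0.0163, -0.07, 0.0465], "yaw": 0},
    {"dp": [0.0177, -0.076, 0.048], "yaw": 0},
    {"dp": [0.019, -0.082, 0.0496], "yaw": 0},
    {"dp": [0.0205, -0.088, 0.0505], "yaw": 0},
    {"dp": [0.022, -0.094, 0.051], "yaw": 0},
    {"dp": [0.0235, -0.1, 0.0517], "yaw": 0},
    {"dp": [0.025, -0.1065, 0.052], "yaw": 0},
    {"dp": [0.025, -0.1065, 0.052], "yaw": 0}
  ]
}}

```text
time_s: 10.0
tcp_pos: [0.5814, 0.0928, 0.2625]
eef_rot: [180.0, 0.0, 13.1]
contact_force: [-0.3, -0.8, -0.0]
gripper_width: 0.0004
gripper_force: 0.0
```

```bash
python3 -c "
from m3 import *
c=cap('scene');a=cap('side')
save('i.png',np.hstack([cv2.resize(c['image'][150:350,230:450],None,fx=1.8,fy=1.8),cv2.resize(a['image'][80:330,230:430],(288,360))]))
print(get_state()['contact_force'])"
```

```text
[0.19782595 0.3016708  0.0172909 ]
```

View pics/i.png

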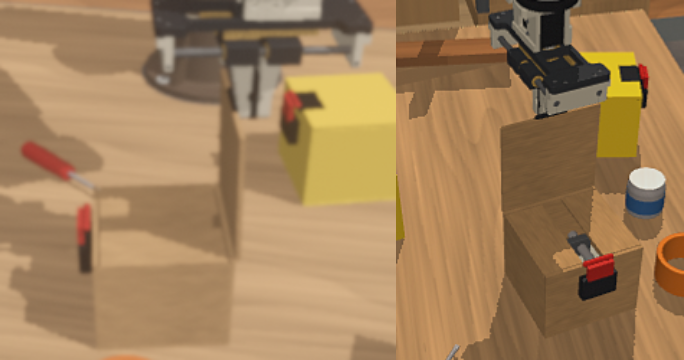

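The lid is just past upright, with the finger behind it at about (245,85) in the left half. The carton's dust flaps are still flat. Continuing over.

Emit:
{"method": "apply_moves", "body": {
  "targets": [
    {"dp": [0.0027, -0.0117, -0.004], "yaw": 0},
    {"dp": [0.0055, -0.0234, -0.008], "yaw": 0},
    {"dp": [0.0077, -0.0331, -0.011], "yaw": 0},
    {"dp": [0.0099, -0.0423, -0.015], "yaw": 0},
    {"dp": [0.012, -0.0513, -0.0195], "yaw": 0},
    {"dp": [0.014, -0.06, -0.025], "yaw": 0},
    {"dp": [0.0159, -0.068, -0.031], "yaw": 0},
    {"dp": [0.0177, -0.0756, -0.038], "yaw": 0},
    {"dp": [0.0193, -0.0828, -0.045], "yaw": 0},
    {"dp": [0.0212, -0.0906, -0.0525], "yaw": 0},
    {"dp": [0.0228, -0.0974, -0.061], "yaw": 0},
    {"dp": [0.024, -0.1026, -0.0695], "yaw": 0},
    {"dp": [0.0251, -0.1075, -0.0785], "yaw": 0},
    {"dp": [0.0251, -0.1075, -0.0785], "yaw": 0}
  ]
}}

```text
time_s: 11.27
tcp_pos: [0.6054, -0.0145, 0.1816]
eef_rot: [-180.0, 0.2, 13.1]
contact_force: [0.3, 0.4, 0.1]
gripper_width: 0.0006
gripper_force: 0.0
```

```bash
python3 -c "
from m3 import *
c=cap('scene');a=cap('side')
save('j.png',np.hstack([cv2.resize(c['image'][150:350,230:450],None,fx=1.8,fy=1.8),cv2.resize(a['image'][80:330,230:430],(288,360))]))
h=cv2.cvtColor(a['image'],cv2.COLOR_RGB2HSV);P=cloud(a)
m=((h[...,0]<6)|(h[...,0]>174))&(h[...,1]>170)&(abs(P[...,0]-.62)<.05)&(abs(P[...,1]+.07)<.06)
print(m.sum(),np.median(P[m],0))
print(get_state()['contact_force'])"
```

```text
289 [ 0.61931419 -0.07437485  0.12061693]
[ 0.18354866 -0.15552411  0.70169354]
```

View pics/j.png

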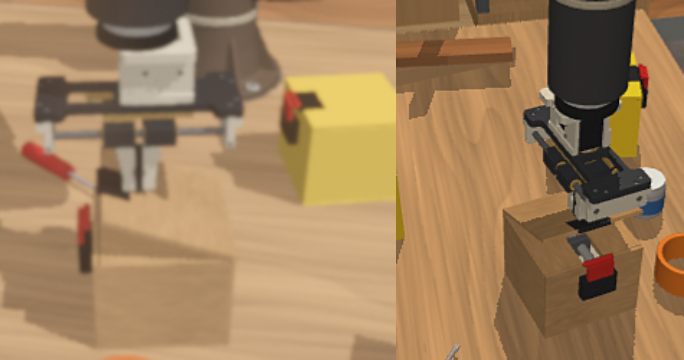

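The lid is about 20° from shut with the finger on it, and the catch is essentially unmoved. Pressing down gently.

Emit:
{"method": "apply_moves", "body": {
  "targets": [
    {"dp": [0.001, -0.004, -0.008], "yaw": 0},
    {"dp": [0.002, -0.0085, -0.016], "yaw": 0},
    {"dp": [0.003, -0.0127, -0.023], "yaw": 0},
    {"dp": [0.003, -0.0127, -0.029], "yaw": 0},
    {"dp": [0.003, -0.0127, -0.033], "yaw": 0},
    {"dp": [0.003, -0.0127, -0.036], "yaw": 0},
    {"dp": [0.003, -0.0127, -0.038], "yaw": 0},
    {"dp": [0.003, -0.0127, -0.038], "yaw": 0}
  ]
}}

```text
time_s: 12.03
tcp_pos: [0.6095, -0.0271, 0.1465]
eef_rot: [179.9, -0.0, 13.2]
contact_force: [-0.4, -4.0, 4.2]
gripper_width: 0.0002
gripper_force: 2.2
```

Emit:
{"method": "apply_moves", "body": {
  "targets": [
    {"dp": [0, 0, -0.001], "yaw": 0},
    {"dp": [0, 0, -0.002], "yaw": 0},
    {"dp": [0, 0, -0.002], "yaw": 0}
  ]
}}

```text
time_s: 12.28
tcp_pos: [0.6092, -0.0264, 0.1438]
eef_rot: [180.0, 0.0, 13.2]
contact_force: [-0.1, -0.3, 1.3]
gripper_width: 0.0005
gripper_force: 0.3
```

Emit:
{"method": "apply_moves", "body": {
  "targets": [
    {"dp": [0, 0, -0.001], "yaw": 0},
    {"dp": [0, 0, -0.002], "yaw": 0},
    {"dp": [0, 0, -0.003], "yaw": 0},
    {"dp": [0, 0, -0.003], "yaw": 0}
  ]
}}

```text
time_s: 12.62
tcp_pos: [0.6094, -0.0261, 0.1418]
eef_rot: [180.0, -0.0, 13.2]
contact_force: [-2.4, -0.1, 9.1]
gripper_width: 0.0001
gripper_force: 4.3
```

Emit:
{"method": "apply_moves", "body": {
  "targets": [
    {"dp": [0, 0, -0.001], "yaw": 0},
    {"dp": [0, 0, -0.002], "yaw": 0},
    {"dp": [0, 0, -0.002], "yaw": 0}
  ]
}}

```text
time_s: 12.87
tcp_pos: [0.6096, -0.0261, 0.1414]
eef_rot: [180.0, -0.1, 13.2]
contact_force: [-7.3, 1.0, 19.0]
gripper_width: 0.0006
gripper_force: 9.1
```

Emit:
{"method": "apply_moves", "body": {
  "targets": [
    {"dp": [0, 0, -0.001], "yaw": 0},
    {"dp": [0, 0, -0.002], "yaw": 0},
    {"dp": [0, 0, -0.002], "yaw": 0},
    {"dp": [0, 0, -0.002], "yaw": 0}
  ]
}}

```text
time_s: 13.2
tcp_pos: [0.6097, -0.0261, 0.1411]
eef_rot: [179.9, -0.1, 13.3]
contact_force: [-11.4, 2.9, 30.3]
gripper_width: 0.0003
gripper_force: 15.2
```

Emit:
{"method": "apply_moves", "body": {
  "targets": [
    {"dp": [0, 0, 0.015], "yaw": 0},
    {"dp": [0, 0, 0.045], "yaw": 0},
    {"dp": [0, 0, 0.08], "yaw": 0},
    {"dp": [0, 0, 0.11], "yaw": 0},
    {"dp": [0, 0, 0.11], "yaw": 0}
  ]
}}

```text
time_s: 13.62
tcp_pos: [0.6122, -0.0259, 0.2538]
eef_rot: [179.9, -0.6, 13.2]
contact_force: [1.8, -0.4, 0.7]
gripper_width: 0.0002
gripper_force: 0.0
```

```bash
python3 -c "
from m3 import *
a=cap('side')
save('k.png',cv2.resize(a['image'][130:450,260:500],(600,800))[:600])
P,m=brown(a);q=P[m];X=(q-O)@ex-.0715;Y=(q-O)@ey-.0187
for x in np.arange(-.065,.08,.02):
  t=q[(abs(X-x)<.006)&(abs(Y)<.06)&(q[:,2]<.3)][:,2]; print(round(x,3),len(t),np.median(t).round(4) if len(t) else '')
h=cv2.cvtColor(a['image'],cv2.COLOR_RGB2HSV);P=cloud(a)
m=(h[...,0]>45)&(h[...,0]<80)&(h[...,1]>120)&(abs(P[...,0]-.57)<.05)&(abs(P[...,1]+.28)<.06)
t=m&(P[...,2]>.088); v,u=np.nonzero(t); print('btn',np.median(P[t],0),P[t].min(0),P[t].max(0), plane(a,[[u.mean(),v.mean()]],.09),np.percentile(P[t][:,2],[10,50,90]))
"
```

```text
-0.065 1056 0.0709
-0.045 291 0.1225
-0.025 311 0.122
-0.005 256 0.1217
0.015 254 0.1218
0.035 247 0.1215
0.055 236 0.1215
0.075 19 0.1198
btn [ 0.56832338 -0.28018843  0.09274854] [ 0.55536737 -0.29202224  0.08800471] [ 0.58204683 -0.26431578  0.0972723 ] [[ 0.56914408 -0.27818219  0.09      ]] [0.08994458 0.09274854 0.09509763]
```

View pics/k.png

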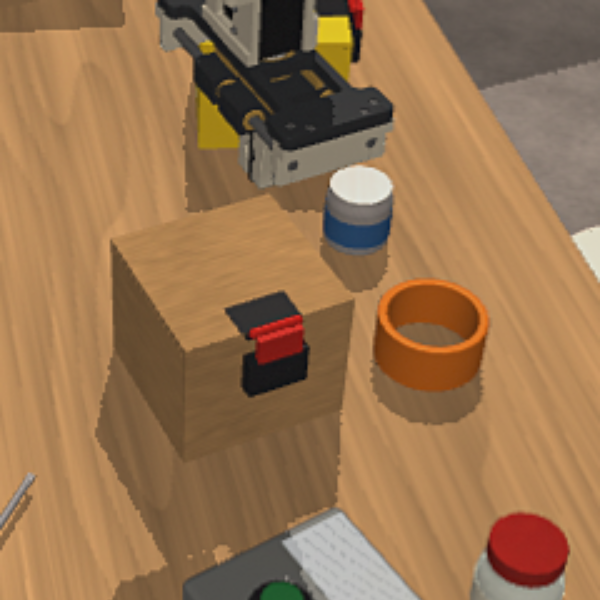

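The lid is shut: its top is level at about 0.122 and the black tab sits under the red catch at (275,330). Next is the button at (0.569, -0.279).

Emit:
{"method": "apply_moves", "body": {
  "targets": [
    {"dp": [-0.006, -0.036, 0], "yaw": 0},
    {"dp": [-0.012, -0.072, 0], "yaw": 0},
    {"dp": [-0.018, -0.108, 0], "yaw": 0},
    {"dp": [-0.024, -0.144, 0], "yaw": 0},
    {"dp": [-0.03, -0.18, 0], "yaw": 0},
    {"dp": [-0.036, -0.216, -0.02], "yaw": 0},
    {"dp": [-0.041, -0.252, -0.05], "yaw": 0},
    {"dp": [-0.041, -0.252, -0.09], "yaw": 0},
    {"dp": [-0.041, -0.252, -0.12], "yaw": 0},
    {"dp": [-0.041, -0.252, -0.12], "yaw": 0},
    {"dp": [-0.041, -0.252, -0.12], "yaw": 0}
  ]
}}

```text
time_s: 14.58
tcp_pos: [0.5668, -0.278, 0.1249]
eef_rot: [-179.9, 0.3, 13.2]
contact_force: [0.1, -0.9, 0.8]
gripper_width: 0.0005
gripper_force: 0.0
```

Emit:
{"method": "apply_moves", "body": {
  "targets": [
    {"dp": [0.002, -0.001, -0.006], "yaw": 0},
    {"dp": [0.002, -0.001, -0.011], "yaw": 0},
    {"dp": [0.002, -0.001, -0.014], "yaw": 0},
    {"dp": [0.002, -0.001, -0.016], "yaw": 0},
    {"dp": [0.002, -0.001, -0.016], "yaw": 0}
  ]
}}

```text
time_s: 15.0
tcp_pos: [0.5714, -0.2789, 0.1121]
eef_rot: [179.9, -0.1, 13.2]
contact_force: [2.1, 1.2, 3.2]
gripper_width: 0.0002
gripper_force: 1.3
```

Emit:
{"method": "apply_moves", "body": {
  "targets": [
    {"dp": [0, 0, -0.002], "yaw": 0},
    {"dp": [0, 0, -0.003], "yaw": 0},
    {"dp": [0, 0, -0.003], "yaw": 0}
  ]
}}

```text
time_s: 15.25
tcp_pos: [0.5713, -0.2791, 0.1087]
eef_rot: [180.0, -0.1, 13.2]
contact_force: [2.4, 2.5, 4.5]
gripper_width: -0.0001
gripper_force: 2.3
```

Emit:
{"method": "apply_moves", "body": {
  "targets": [
    {"dp": [0, 0, -0.001], "yaw": 0},
    {"dp": [0, 0, -0.002], "yaw": 0},
    {"dp": [0, 0, -0.003], "yaw": 0},
    {"dp": [0, 0, -0.003], "yaw": 0},
    {"dp": [0, 0, -0.003], "yaw": 0}
  ]
}}

```text
time_s: 15.67
tcp_pos: [0.5714, -0.2792, 0.108]
eef_rot: [179.9, -0.2, 13.2]
contact_force: [-2.4, 7.9, 21.0]
gripper_width: 0.0004
gripper_force: 10.6
```

Emit:
{"method": "apply_moves", "body": {
  "targets": [
    {"dp": [0, 0, -0.001], "yaw": 0},
    {"dp": [0, 0, -0.002], "yaw": 0},
    {"dp": [0, 0, -0.002], "yaw": 0},
    {"dp": [0, 0, -0.002], "yaw": 0}
  ]
}}

```text
time_s: 16.0
tcp_pos: [0.5715, -0.2792, 0.1078]
eef_rot: [179.9, -0.2, 13.3]
contact_force: [-7.2, 9.9, 33.2]
gripper_width: 0.0008
gripper_force: 16.6
```

The button went stiff at tip z 0.086 after about 5 N of spring, so it is fully down. I'll lift off and check.

Emit:
{"method": "apply_moves", "body": {
  "targets": [
    {"dp": [0, 0, 0.012], "yaw": 0},
    {"dp": [0, 0, 0.05], "yaw": 0},
    {"dp": [0, 0, 0.09], "yaw": 0},
    {"dp": [0, 0, 0.13], "yaw": 0},
    {"dp": [-0.04, 0, 0.15], "yaw": 0},
    {"dp": [-0.08, 0, 0.15], "yaw": 0},
    {"dp": [-0.08, 0, 0.15], "yaw": 0},
    {"dp": [-0.08, 0, 0.15], "yaw": 0},
    {"dp": [-0.08, 0, 0.15], "yaw": 0}
  ]
}}

```text
time_s: 16.75
tcp_pos: [0.4896, -0.2794, 0.253]
eef_rot: [-180.0, 0.0, 13.1]
contact_force: [-1.0, 0.8, -0.1]
gripper_width: 0.0003
gripper_force: 0.0
```

```bash
python3 -c "
from m3 import *
a=cap('side')
P,m=brown(a);q=P[m];X=(q-O)@ex-.0715;Y=(q-O)@ey-.0187
for x in np.arange(-.045,.08,.03):
  t=q[(abs(X-x)<.006)&(abs(Y)<.06)&(q[:,2]<.3)][:,2]; print(round(x,3),len(t),np.median(t).round(4) if len(t) else '')
h=cv2.cvtColor(a['image'],cv2.COLOR_RGB2HSV);P=cloud(a)
m=(h[...,0]>45)&(h[...,0]<80)&(h[...,1]>120)&(abs(P[...,0]-.57)<.05)&(abs(P[...,1]+.28)<.06)
print('btn',m.sum(),np.percentile(P[m][:,2],[10,50,90]))
print(get_state()['contact_force'])
"; python3 m.py | grep -E 'side red|side orange|side blue \[(412|41)'
```

```text
-0.045 142 0.1219
-0.015 160 0.1218
0.015 75 0.1213
0.045 18 0.1212
0.075 0 
btn 244 [0.08564311 0.09274613 0.09477392]
[-0.03381095 -0.02838135  0.24059064]
side red [402. 132.] 76 [0.806 0.349 0.125] [0.798 0.335 0.002] [0.885 0.554 0.131]
side red [200. 217.] 324 [0.319 0.131 0.117] [0.297 0.122 0.093] [0.337 0.151 0.132]
side red [371. 265.] 292 [ 0.619 -0.075  0.123] [ 0.599 -0.084  0.101] [ 0.639 -0.063  0.132]
side red [471. 349.] 739 [ 0.745 -0.259  0.075] [ 0.72  -0.282  0.062] [ 0.773 -0.228  0.081]
side red [234. 378.] 745 [ 0.349 -0.202  0.024] [ 0.316 -0.239 -0.001] [ 0.386 -0.152  0.031]
side orange [433. 253.] 570 [0.788 0.034 0.029] [ 0.734 -0.028  0.002] [0.811 0.045 0.05 ]
side orange [431. 274.] 664 [ 0.755 -0.035  0.027] [ 0.727 -0.046  0.001] [0.815 0.008 0.05 ]
```

The lid stays shut, the button is up again, and none of the other bench things I re-measured have moved. Handing in.

```bash
python3 -c "
from plant import r
print(r.close_job())"
```

```text
the job is handed in; nothing more can be done
None
```

I folded both dust flaps flat, snapped the lid shut under the red catch, pressed the green button fully and let it go, and handed the job in at about 17 s of the 72 s; the hand-in gave no verdict.

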